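# Carry the wax blocks over to the cutting rack in sequence

### The job

Move the four wax-block cassettes from the full aluminium cooling tray to the empty grey cutting rack, one to a bay, keeping their sequence counted from the black knobs: the block next to the tray's knob goes into the bay next to the rack's knob, the second into the second, and so on. Leave each block lying flat in the middle of its bay, wax side up, its length along the row as it lay in the tray, and do not push the petri dish or the forceps about.

Things in the scene. Friction and masses are not known exactly. Their poses are not given: they have to be found in the camera images.
- cooling_tray: Tray, full at the start: bare aluminium block 70 mm wide (x), 292 mm long (y), fixed; top face 36 mm above the bench. Ribs across it (3 mm thick, 6.5 mm above the face, at y = -120, -60, 0, 60, 120 mm) part it into four bays; bay centres x = 0, y = 90, 30, -30, -90 mm. No side walls. Origin: underside centre, at bench height; z up; y within 0.2 rad of world y. One block starts in each bay.
- cutting_rack: Rack, empty at the start: plain grey plastic block 70 mm wide (x), 292 mm long (y), fixed; top face 36 mm above the bench. Ribs across it (3 mm thick, 6.5 mm above the face, at y = -120, -60, 0, 60, 120 mm) part it into four bays; bay centres x = 0, y = 90, 30, -30, -90 mm. No side walls. Origin: underside centre, at bench height; z up; y within 0.2 rad of world y. 
- cooling_tray_knob: Round black knob, 17 mm across, 21 mm high, fixed on one end of the cooling tray at y = +133 or -133 mm of its frame (x = 0). The bay beside it is place 1; places count 1, 2, 3, 4 away from it. The other end has only a flat steel plug. Origin: centre of its foot, 36 mm above the bench.
- cutting_rack_knob: Round black knob, 17 mm across, 21 mm high, fixed on one end of the cutting rack at y = +133 or -133 mm of its frame (x = 0). The bay beside it is place 1; places count 1, 2, 3, 4 away from it. The other end has only a flat steel plug. Origin: centre of its foot, 36 mm above the bench.
- block_a_center (a point): Yellow cassette 28 x 40 x 6 mm with a pale wax block 24 x 25 x 6 mm on top (12 mm in all, 12 g), one of four alike; starts in the cooling tray's bay at y = +90 mm, 40 mm length along the row. Grasp the base's 28 mm sides, across the row. Point: centre, 6 mm above the underside; x along the width, y along the length, z up.
- block_b_center (a point): Yellow cassette 28 x 40 x 6 mm with a pale wax block 24 x 25 x 6 mm on top (12 mm in all, 12 g), one of four alike; starts in the cooling tray's bay at y = +30 mm, 40 mm length along the row. Grasp the base's 28 mm sides, across the row. Point: centre, 6 mm above the underside; x along the width, y along the length, z up.
- block_c_center (a point): Yellow cassette 28 x 40 x 6 mm with a pale wax block 24 x 25 x 6 mm on top (12 mm in all, 12 g), one of four alike; starts in the cooling tray's bay at y = -30 mm, 40 mm length along the row. Grasp the base's 28 mm sides, across the row. Point: centre, 6 mm above the underside; x along the width, y along the length, z up.
- block_d_center (a point): Yellow cassette 28 x 40 x 6 mm with a pale wax block 24 x 25 x 6 mm on top (12 mm in all, 12 g), one of four alike; starts in the cooling tray's bay at y = -90 mm, 40 mm length along the row. Grasp the base's 28 mm sides, across the row. Point: centre, 6 mm above the underside; x along the width, y along the length, z up.
- petri_dish_center (a point): Small round covered dish, 64 mm across, 17 mm high, loose on the bench near the robot's left; not part of the job. The point is its centre, 8 mm up.
- forceps_center (a point): Steel forceps, 13 x 126 x 8 mm, lying loose on the bench at the right; not part of the job. The point is the middle, 4 mm up.
Things that resemble listed ones, but are neither listed nor needed, are in the scene too. What is shaped like the part that bears block_c_center but red is not meant.

How it is judged:
At the end, for the whole second after the job is handed in: Each block lies in the rack bay with its starting bay's number, counted from the knobs: within 12 mm of the bay centre along and 15 mm across, height within 4 mm, flat within 0.12 rad, wax up, length within 0.26 rad of the row either way, still (under 20 mm/s), released (((y of cooling_tray_knob in the frame of cooling_tray below 0 m and y of cutting_rack_knob in the frame of cutting_rack below 0 m and y of block_a_center in the frame of cutting_rack between 0.078 and 0.102 m and y of block_b_center in the frame of cutting_rack between 0.018 and 0.042 m and y of block_c_center in the frame of cutting_rack between -0.042 and -0.018 m and y of block_d_center in the frame of cutting_rack between -0.102 and -0.078 m) or (y of cooling_tray_knob in the frame of cooling_tray below 0 m and y of cutting_rack_knob in the frame of cutting_rack above 0 m and y of block_a_center in the frame of cutting_rack between -0.102 and -0.078 m and y of block_b_center in the frame of cutting_rack between -0.042 and -0.018 m and y of block_c_center in the frame of cutting_rack between 0.018 and 0.042 m and y of block_d_center in the frame of cutting_rack between 0.078 and 0.102 m) or (y of cooling_tray_knob in the frame of cooling_tray above 0 m and y of cutting_rack_knob in the frame of cutting_rack below 0 m and y of block_a_center in the frame of cutting_rack between -0.102 and -0.078 m and y of block_b_center in the frame of cutting_rack between -0.042 and -0.018 m and y of block_c_center in the frame of cutting_rack between 0.018 and 0.042 m and y of block_d_center in the frame of cutting_rack between 0.078 and 0.102 m) or (y of cooling_tray_knob in the frame of cooling_tray above 0 m and y of cutting_rack_knob in the frame of cutting_rack above 0 m and y of block_a_center in the frame of cutting_rack between 0.078 and 0.102 m and y of block_b_center in the frame of cutting_rack between 0.018 and 0.042 m and y of block_c_center in the frame of cutting_rack between -0.042 and -0.018 m and y of block_d_center in the frame of cutting_rack between -0.102 and -0.078 m)) and x of block_a_center in the frame of cutting_rack between -0.015 and 0.015 m and z of block_a_center in the frame of cutting_rack between 0.038 and 0.046 m and angle between each of block_a_center, block_b_center, block_c_center, block_d_center's own z axis and vertical below 0.12 rad and angle between the y axis of each of block_a_center, block_b_center, block_c_center, block_d_center and the y axis of cutting_rack, either way round below 0.26 rad and linear speed of each of block_a, block_b, block_c, block_d below 0.02 m/s and contact force between each of block_a, block_b, block_c, block_d and the fingers below 0.05 N and x of block_b_center in the frame of cutting_rack between -0.015 and 0.015 m and z of block_b_center in the frame of cutting_rack between 0.038 and 0.046 m and x of block_c_center in the frame of cutting_rack between -0.015 and 0.015 m and z of block_c_center in the frame of cutting_rack between 0.038 and 0.046 m and x of block_d_center in the frame of cutting_rack between -0.015 and 0.015 m and z of block_d_center in the frame of cutting_rack between 0.038 and 0.046 m); the robot touches nothing.
It fails at once if the petri dish is pushed more than 30 mm (distance of petri_dish_center from where it was at the start of the episode above 0.03 m).
It fails at once if the forceps are pushed more than 30 mm (distance of forceps_center from where it was at the start of the episode above 0.03 m).
It also fails if it takes over 90 s, if anything falls off the work surface, if the arm or the gripper's body presses on something with over 40 N, if the wrist force passes 120 N, or if a joint passes its speed limit or range.

### The arm

A 6-joint arm with a two-finger parallel gripper is mounted at the origin on a cart in front of the work surface, level with it; the furniture and walls round the work are solid. World frame = base frame: x ahead of the robot, y to its left, z up, the work surface at z = 0. Lengths are in m, angles in rad, forces in N, time in s.
With the tool pointing down it reaches from about 0.375 to 0.9 m from the base axis. Payload 3.1 kg.
Tool frame: the origin (TCP) lies midway between the tips of the shut fingers; the grasp point (between the pads) lies 19 mm behind it; x points along the fingers, z is the direction in which the jaws open and shut, and the axes are right-handed (so a half turn about x gives the same grasp; the last joint's range is limited). The gripper opens to 87 mm and grips with 3 to 60 N. Pads are 19 mm wide; open, the fingers measure 117 mm over their backs; the gripper's body (75 mm by 190 mm) begins 51 mm behind the grasp point.
Start: joints at [-1.308, 0.527, 1.433, -0, 1.181, -0.178], TCP at [0.267, -0.565, 0.199] pointing down, gripper open.
Joint ranges: [-3.08, 3.08], [-0.75, 2.2], [0.22, 2.44], [-1.43, 4.57], [0, 2.65], [-2.85, 2.85]. Speed limits (rad/s): [2.79, 2.79, 3.14, 3.14, 3.14, 3.14].

### API

Orientations are given as a unit quaternion [x, y, z, w].
In Python, from rig import robot, optics, workorder gives the robot as it stands.
- The arm moves only by the tool arm_command, never from a script. Its argument "plan" is a list of rows, each a list of 7 numbers: the shift along the tool's x, y, z in cm, then the turn, a rotation vector about the tool's x, y, z in rad, then the finger opening in cm, from 0 to 8.7. In form: [[x, y, z, ax, ay, az, gripper], ...]. A call has 1 to 12 rows; each row shifts and turns the pose as measured when the row begins, along the tool's axes as they then stand; what a row does not reach is not made up. A row lasts 1/8 s, in which the tool goes at most 62.5 mm and 10.7 degrees, less where a joint would pass 70% of its speed; a pose out of reach is approached as far as the arm can. A call with a gripper value outside its range is refused whole. The fingers move at their own pace and stop on an object; "grip_force" is the grip in N (left out, the last holds). Time passes only in rows, so rows that do not move let the fingers close. It gives the time, the measured TCP pose, the force and the opening at its end, in the units of the state.
- robot.get_obs(): the state, without advancing time (a new reading comes with each control period).
- optics.camera(name): name is "scene" or "side" or "wrist"; returns (picture, depth): 480x640x3 uint8, blue, green, red; 480x640 float32, m along the optical axis (not along the pixel's ray), 0 where there is no reading.
- optics.camera_info(name): a dict with "mtx" (3x3 intrinsics, pixels), "position" and "rotation" of the camera in the world; the wrist camera has in their place "tool_from_camera" (4x4, takes a point from camera to tool coordinates, whose origin is the TCP and whose axes are the tool frame's). Camera axes: x right, y down, z forward; pixel columns grow to the right and rows downward; lengths in m; the calibration is good to about 2 mm. The wrist camera is an equidistant fisheye: a pixel r from the principal point sees the ray r / f radians off the axis. A picture is of the moment at which its call begins: read the wrist's pose just before it. camera_info takes no time and is no camera call.
- workorder.hand_in(): hands the job in, once; it reports no verdict.
The state is a dict: "time": time; "q": joint angles; "joint_velocities": joint speeds; "joint_torque": joint torques, N m; "position": TCP position; "tool_rot": TCP orientation; "ft_force": force on the tool from outside, world axes, zero at the start; "moment": the same for the moment, N m; "grip_width": finger opening in m.
Only numpy, scipy, OpenCV 4.12 (cv2) and the standard library are available. Lean on these libraries where they do the work, as an engineer would, in place of code of your own. Each camera call takes 0.05 s, during which the arm holds its last target. There are 200 camera calls.

## Working session

There is one attempt and no reset: what is moved stays moved. The work goes in short steps, Python scripts to look and compute and a tool call to move; the robot and the scene stay as the last step left them, time stands still between calls to the robot, and variables do not carry over. Pictures are saved under pics/ and viewed, about 12 in all and at most 16, crops included, and the job is handed in when it is done.

Besides the shell and the picture viewer there is one more tool, called after "Request:" as name(argument=value, ...), one argument or row to a line, values as JSON. arm_command: Moves the arm, as the interface text tells. Its arguments: {"type":"object","properties":{"plan":{"type":"array"},"grip_force":{"type":"number"}},"required":["plan"]}

```bash
mkdir -p pics; ls
python3 - <<'E'
from rig import robot,optics
import cv2
o=robot.get_obs();print(o)
for n in("scene","side"):
    p,d=optics.camera(n);cv2.imwrite(f"pics/{n}0.png",p);i=optics.camera_info(n);print(n,i)
print(optics.camera_info("wrist"))
E
```

```text
pics
{'time': 0.0, 'q': array([-1.30751338e+00,  5.28449880e-01,  1.43386619e+00, -1.99230806e-05,
        1.18141130e+00, -1.78461967e-01]), 'joint_velocities': array([ 2.65300372e-04, -1.05731435e-03, -4.22712044e-04, -1.21674678e-03,
        6.62231386e-04, -9.97826993e-05]), 'joint_torque': array([-4.83154508e-04, -4.40045643e+01, -1.76588076e+01,  6.35617808e-02,
        5.83251624e-02, -1.68068264e-04]), 'position': array([ 0.26703808, -0.56423137,  0.19839318]), 'tool_rot': array([ 0.37881615,  0.59795515, -0.3778046 ,  0.59683469]), 'ft_force': array([-0.80621641, -0.17248906, -0.65009795]), 'moment': array([-0.03498005,  0.06256065,  0.00130224]), 'grip_width': 0.08708791843357623}
scene {'mtx': array([[516.44560127,   0.        , 313.05828975],
       [  0.        , 516.44560127, 234.76395134],
       [  0.        ,   0.        ,   1.        ]]), 'position': array([-0.03321891, -0.72130048,  0.46749853]), 'rotation': array([ 0.78550781, -0.30886213,  0.20477597, -0.49562936])}
side {'mtx': array([[542.61935518,   0.        , 318.42749086],
       [  0.        , 542.61935518, 237.24392922],
       [  0.        ,   0.        ,   1.        ]]), 'position': array([0.41750866, 0.75831742, 0.77881788]), 'rotation': array([-0.07397409,  0.90695999, -0.41316829,  0.03526165])}
{'mtx': array([[371.64829954,   0.        , 319.90479863],
       [  0.        , 371.64829954, 236.42569445],
       [  0.        ,   0.        ,   1.        ]]), 'tool_from_camera': array([[ 1.25378180e-03, -2.57245546e-01,  9.66345258e-01,
        -1.85389109e-01],
       [ 2.21741781e-04, -9.66345922e-01, -2.57246011e-01,
         6.89531606e-02],
       [ 9.99999189e-01,  5.36809485e-04, -1.15454484e-03,
        -2.33815830e-05],
       [ 0.00000000e+00,  0.00000000e+00,  0.00000000e+00,
         1.00000000e+00]])}
```

View pics/scene0.png

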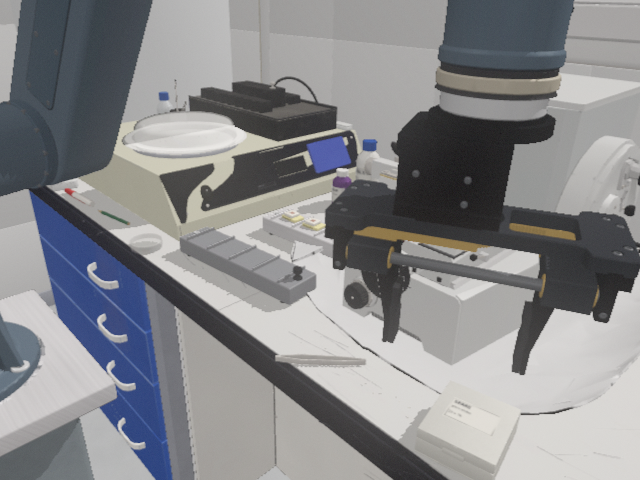

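View pics/side0.png

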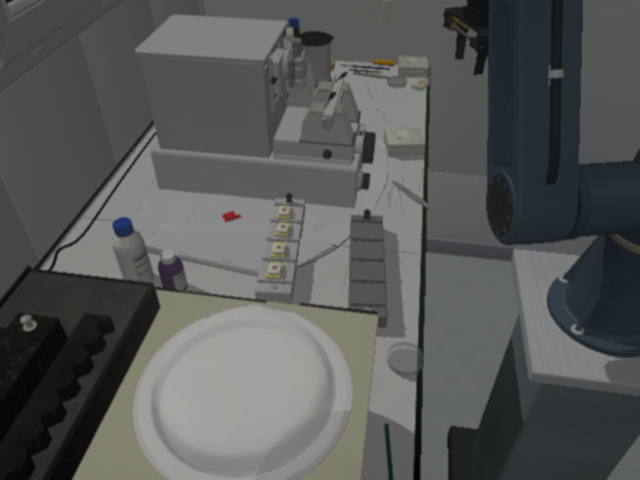

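Side view: the aluminium tray with four yellow/pale blocks is at (285,213), (282,230), (278,250) and (273,270). The black knobs are at (290,198) on the tray and (367,213) on the rack, both at the far (−y) end. Possible confusions are the red cassette at (231,216) and the yellow bit at (422,84), neither of which is wanted. Next I'll take a close crop and measure.

```bash
cat > h.py <<'E'
import numpy as np,cv2
from scipy.spatial.transform import Rotation as R
from rig import robot,optics
def cloud(n):
    p,d=optics.camera(n);i=optics.camera_info(n);K=i["mtx"]
    v,u=np.indices(d.shape)
    c=np.dstack([(u-K[0,2])/K[0,0]*d,(v-K[1,2])/K[1,1]*d,d])
    w=c@R.from_quat(i["rotation"]).as_matrix().T+i["position"]
    w[d==0]=np.nan
    return p,w
E
python3 - <<'E'
from h import *
p,w=cloud("side")
c=p[180:330,230:410];cv2.imwrite("pics/crop1.png",cv2.resize(c,None,fx=4,fy=4,interpolation=cv2.INTER_CUBIC))
for n,u,v in [("A?",273,270),("B",278,250),("C",282,230),("D",285,213),("tknob",290,196),("rknob",367,212),("rbay",368,287),("rbay2",367,232),("bench",320,215),("dish",405,358),("forc",408,192)]:
    print(n,np.nanmedian(w[v-1:v+2,u-1:u+2].reshape(-1,3),0).round(4))
for n,sl in (("tray",(200,305,245,310)),("rack",(210,330,340,395))):
    a=w[sl[0]:sl[1],sl[2]:sl[3]].reshape(-1,3)
    m=(a[:,2]>.031)&(a[:,2]<.041);b=a[m]
    r=cv2.minAreaRect(b[:,:2].astype(np.float32)*1000);print(n,r,np.median(b[:,2]),len(b))
hsv=cv2.cvtColor(p,cv2.COLOR_BGR2HSV)
a=w[200:300,255:305].reshape(-1,3);m=a[:,2]>.045
b=a[m];print(len(b))
import scipy.cluster.vq as q
print(np.array([np.r_[b[abs(b[:,1]-y)<.02].mean(0),(abs(b[:,1]-y)<.02).sum()] for y in np.arange(-.2,.25,.02)]).round(4))
E
```

```text
A? [0.6268 0.0386 0.0483]
B [ 0.6299 -0.018   0.0483]
C [ 0.6352 -0.0798  0.0475]
D [ 0.642  -0.1405  0.0473]
tknob [ 0.6414 -0.1924  0.0541]
rknob [ 0.4661 -0.1607  0.0548]
rbay [0.4435 0.0415 0.0353]
rbay2 [ 0.4608 -0.1186  0.0357]
bench [ 0.5736 -0.1961  0.0055]
dish [0.366  0.179  0.0149]
forc [ 0.3797 -0.3184  0.0029]
tray ((632.0846557617188, -59.92335510253906), (70.50379180908203, 293.05322265625), 5.321047782897949) 0.03611528795137353 2381
rack ((452.70587158203125, -31.231781005859375), (70.00981140136719, 296.12152099609375), 6.070284843444824) 0.036088884751290906 3167
428
[[ 6.278e-01 -1.802e-01  4.500e-02  1.000e+00]
 [ 6.366e-01 -1.657e-01  4.660e-02  4.000e+00]
 [ 6.460e-01 -1.499e-01  4.770e-02  6.500e+01]
 [ 6.461e-01 -1.457e-01  4.770e-02  8.500e+01]
 [ 6.431e-01 -1.270e-01  4.760e-02  3.100e+01]
 [ 6.369e-01 -9.160e-02  4.790e-02  7.700e+01]
 [ 6.372e-01 -8.760e-02  4.790e-02  8.900e+01]
 [ 6.371e-01 -7.620e-02  4.780e-02  2.100e+01]
 [ 6.309e-01 -2.920e-02  4.810e-02  7.600e+01]
 [ 6.308e-01 -2.440e-02  4.800e-02  1.130e+02]
 [ 6.299e-01 -1.310e-02  4.770e-02  4.100e+01]
 [ 6.263e-01  3.020e-02  4.850e-02  8.800e+01]
 [ 6.264e-01  3.450e-02  4.830e-02  1.200e+02]
 [ 6.271e-01  4.410e-02  4.780e-02  3.600e+01]
 [ 6.525e-01  6.360e-02  4.510e-02  1.000e+00]
 [       nan        nan        nan  0.000e+00]
 [       nan        nan        nan  0.000e+00]
 [       nan        nan        nan  0.000e+00]
 [       nan        nan        nan  0.000e+00]
 [ 6.136e-01  1.921e-01  1.346e-01  4.000e+00]
 [ 6.136e-01  1.921e-01  1.346e-01  4.000e+00]
 [       nan        nan        nan  0.000e+00]
 [       nan        nan        nan  0.000e+00]]<stdin>:14: RuntimeWarning: Mean of empty slice.
  ret = um.true_divide(
```

View pics/crop1.png

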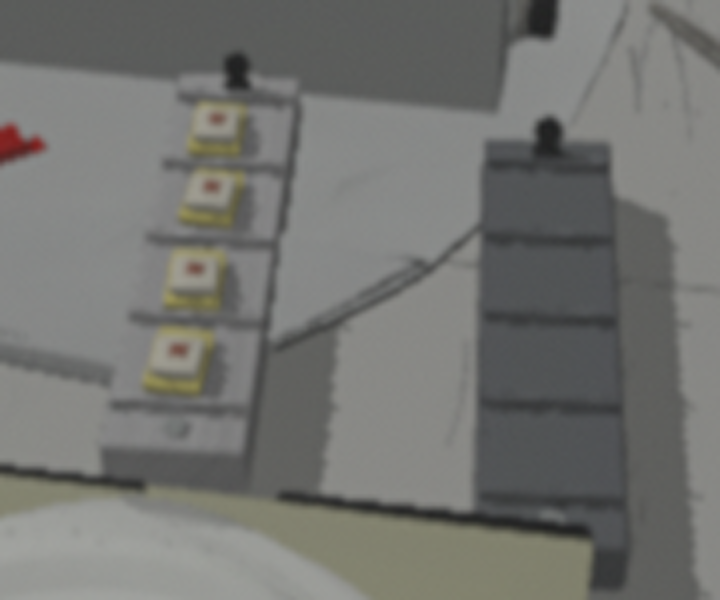

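Run:
```python
from h import *
print(R.from_quat(robot.get_obs()["tool_rot"]).as_matrix().round(3))
p,w=cloud("side");p2,w2=cloud("scene")
a=np.vstack([w.reshape(-1,3),w2.reshape(-1,3)]);a=a[np.isfinite(a).all(1)]
xs=np.arange(.3,.95,.05);ys=np.arange(.3,-.5,-.05)
print("max z cm; cols x=",xs.round(2))
for y in ys:
    print(round(y,2),[ (lambda m:int(100*a[m,2].max()) if m.any() else -9)((a[:,0]>x)&(a[:,0]<x+.05)&(a[:,1]<y)&(a[:,1]>y-.05)) for x in xs])
```

```text
[[-0.     0.904  0.428]
 [ 0.002  0.428 -0.904]
 [-1.     0.    -0.002]]
max z cm; cols x= [0.3  0.35 0.4  0.45 0.5  0.55 0.6  0.65 0.7  0.75 0.8  0.85 0.9 ]
0.3 [0, 0, 13, 18, 19, 19, 19, 19, 15, 19, 19, 19, 19]
0.25 [1, 1, 13, 15, 16, 18, 17, 16, 14, 19, 19, 19, 19]
0.2 [2, 2, 13, 13, 13, 13, 14, 14, 13, 13, 14, 13, 13]
0.15 [1, 1, 7, 6, 7, 6, 7, 7, 7, 7, 7, 8, 7]
0.1 [0, 0, 4, 4, 0, 4, 4, 4, 0, 7, 9, 15, 15]
0.05 [0, 0, 4, 4, 0, 4, 5, 4, 2, 2, 7, 15, 15]
0.0 [0, 0, 4, 4, 0, 4, 5, 4, 2, 2, 2, 2, 2]
-0.05 [51, 0, 4, 4, 2, 4, 5, 4, 2, 2, 3, 3, 2]
-0.1 [51, 0, 4, 4, 2, 3, 5, 5, 0, 1, 0, 0, 1]
-0.15 [0, 0, 4, 5, 3, 1, 5, 5, 1, 1, 0, 1, 0]
-0.2 [0, 0, 0, 10, 12, 24, 16, 34, 34, 34, 34, 34, 34]
-0.25 [1, 1, 1, 13, 23, 27, 23, 34, 34, 34, 34, 34, 34]
-0.3 [0, 1, 1, 15, 23, 24, 37, 37, 34, 34, 34, 34, 34]
-0.35 [0, 0, 1, 13, 27, 26, 37, 36, 34, 34, 34, 34, 34]
-0.4 [0, 0, 1, 11, 23, 24, 23, 34, 34, 34, 34, 34, 34]
-0.45 [3, 3, 3, 1, 11, 11, 23, 34, 34, 34, 34, 34, 34]
```

Run:
```python
from h import *
p,w=cloud("side");a=w.reshape(-1,3);a=a[np.isfinite(a).all(1)]
for z0,z1 in((.06,.1),(.1,.14),(.14,.2),(.2,.4)):
  print(z0,[(round(x,2),(lambda m:a[m,1].max().round(3) if m.any() else None)((a[:,0]>x)&(a[:,0]<x+.04)&(a[:,1]<-.17)&(a[:,2]>z0)&(a[:,2]<z1))) for x in np.arange(.42,.84,.04)])
```

```text
0.06 [(np.float64(0.42), np.float64(-1.066)), (np.float64(0.46), np.float64(-0.247)), (np.float64(0.5), np.float64(-0.232)), (np.float64(0.54), np.float64(-0.232)), (np.float64(0.58), np.float64(-0.233)), (np.float64(0.62), np.float64(-0.232)), (np.float64(0.66), np.float64(-0.233)), (np.float64(0.7), np.float64(-0.233)), (np.float64(0.74), np.float64(-0.234)), (np.float64(0.78), np.float64(-0.232)), (np.float64(0.82), np.float64(-0.233))]
0.1 [(np.float64(0.42), np.float64(-1.067)), (np.float64(0.46), np.float64(-0.248)), (np.float64(0.5), np.float64(-0.235)), (np.float64(0.54), np.float64(-0.224)), (np.float64(0.58), np.float64(-0.234)), (np.float64(0.62), np.float64(-0.234)), (np.float64(0.66), np.float64(-0.236)), (np.float64(0.7), np.float64(-0.235)), (np.float64(0.74), np.float64(-0.235)), (np.float64(0.78), np.float64(-0.234)), (np.float64(0.82), np.float64(-0.234))]
0.14 [(np.float64(0.42), np.float64(-1.066)), (np.float64(0.46), np.float64(-0.305)), (np.float64(0.5), np.float64(-0.25)), (np.float64(0.54), np.float64(-0.224)), (np.float64(0.58), np.float64(-0.251)), (np.float64(0.62), np.float64(-0.251)), (np.float64(0.66), np.float64(-0.253)), (np.float64(0.7), np.float64(-0.247)), (np.float64(0.74), np.float64(-0.247)), (np.float64(0.78), np.float64(-0.246)), (np.float64(0.82), np.float64(-0.246))]
0.2 [(np.float64(0.42), np.float64(-1.069)), (np.float64(0.46), np.float64(-1.06)), (np.float64(0.5), np.float64(-0.259)), (np.float64(0.54), np.float64(-0.217)), (np.float64(0.58), np.float64(-0.256)), (np.float64(0.62), np.float64(-0.261)), (np.float64(0.66), np.float64(-0.248)), (np.float64(0.7), np.float64(-0.245)), (np.float64(0.74), np.float64(-0.245)), (np.float64(0.78), np.float64(-0.243)), (np.float64(0.82), np.float64(-0.244))]
```

```bash
cat >> h.py <<'E'
def Rot(yaw): # tool down, jaws (tool z) at yaw from world x
    c,s=np.cos(yaw),np.sin(yaw)
    return np.array([[0,-s,c],[0,c,s],[-1,0,0]])
def rows(wps,grip,step=.055,ang=.17):
    """wps: [(x,y,z,yaw_deg)...] -> rows from the measured pose"""
    o=robot.get_obs();p=o["position"];T=R.from_quat(o["tool_rot"]).as_matrix();out=[]
    for x,y,z,yw in wps:
        q=np.array([x,y,z]);rv=R.from_matrix(T.T@Rot(np.radians(yw))).as_rotvec()
        n=max(1,int(np.ceil(max(np.linalg.norm(q-p)/step,np.linalg.norm(rv)/ang))))
        d=(q-p)/n
        for _ in range(n):
            out.append([*(T.T@d*100).round(1),*(rv/n).round(3),grip]);T=T@R.from_rotvec(rv/n).as_matrix()
        p=q
    print(len(out),"rows:",[[float(v) for v in r] for r in out])
E
python3 -c "
from h import *
rows([(.29,-.5,.27,-55),(.45,-.08,.30,5.3)],8.7)"
```

```text
11 rows: [[-3.5, 2.4, -2.4, -0.085, -0.0, -0.0, 8.7], [-3.5, 2.6, -2.2, -0.085, -0.0, -0.0, 8.7], [-0.3, 4.1, -2.8, -0.117, -0.0, 0.0, 8.7], [-0.3, 4.4, -2.3, -0.117, -0.0, 0.0, 8.7], [-0.3, 4.7, -1.8, -0.117, -0.0, 0.0, 8.7], [-0.3, 4.8, -1.2, -0.117, -0.0, 0.0, 8.7], [-0.3, 5.0, -0.6, -0.117, -0.0, 0.0, 8.7], [-0.3, 5.0, -0.1, -0.117, -0.0, 0.0, 8.7], [-0.3, 5.0, 0.5, -0.117, -0.0, 0.0, 8.7], [-0.3, 4.9, 1.1, -0.117, -0.0, 0.0, 8.7], [-0.3, 4.7, 1.7, -0.117, -0.0, 0.0, 8.7]]
```

Request:
arm_command(
  plan=[
    [-3.5,2.4,-2.4,-0.085,0,0,8.7],
    [-3.5,2.6,-2.2,-0.085,0,0,8.7],
    [-0.3,4.1,-2.8,-0.117,0,0,8.7],
    [-0.3,4.4,-2.3,-0.117,0,0,8.7],
    [-0.3,4.7,-1.8,-0.117,0,0,8.7],
    [-0.3,4.8,-1.2,-0.117,0,0,8.7],
    [-0.3,5.0,-0.6,-0.117,0,0,8.7],
    [-0.3,5.0,-0.1,-0.117,0,0,8.7],
    [-0.3,5.0,0.5,-0.117,0,0,8.7],
    [-0.3,4.9,1.1,-0.117,0,0,8.7],
    [-0.3,4.7,1.7,-0.117,0,0,8.7],
  ],
)

```text
time: 1.68
position: [0.4459, -0.0666, 0.2994]
tool_rot: [-0.045, 0.704, 0.044, 0.708]
ft_force: [0.5, -1.1, -0.0]
grip_width: 0.087
```

```bash
python3 -c "
from h import *
o=robot.get_obs();print(o['time'],o['position'],o['ft_force']);print(R.from_quat(o['tool_rot']).as_matrix().round(3))
rows([(.54,-.05,.26,5.3)],5.0)"
```

```text
1.675 [ 0.44591032 -0.0666258   0.29943123] [ 0.52123731 -1.07891293 -0.02987057]
[[ 0.006 -0.126  0.992]
 [-0.002  0.992  0.126]
 [-1.    -0.003  0.005]]
2 rows: [[2.0, 0.2, 4.8, 0.017, 0.003, 0.001, 5.0], [2.0, 0.3, 4.8, 0.017, 0.003, 0.001, 5.0]]
```

Request:
arm_command(
  plan=[
    [2.0,0.2,4.8,0.017,0.003,0,5.0],
    [2.0,0.3,4.8,0.017,0.003,0,5.0],
    [0,0,0,0,0,0,5.0],
    [0,0,0,0,0,0,5.0],
  ],
)

```text
time: 2.17
position: [0.5434, -0.0454, 0.2599]
tool_rot: [-0.036, 0.706, 0.034, 0.707]
ft_force: [-0.1, 0.3, 0.4]
grip_width: 0.0555
```

```bash
cat >> h.py <<'E'
def wcloud():
    o=robot.get_obs();p,d=optics.camera("wrist");i=optics.camera_info("wrist");K=i["mtx"];M=i["tool_from_camera"]
    v,u=np.indices(d.shape);x=(u-K[0,2])/K[0,0];y=(v-K[1,2])/K[1,1];r=np.hypot(x,y)+1e-9
    t=np.tan(np.minimum(r,1.5));c=np.dstack([x/r*t*d,y/r*t*d,d])
    w=(c@M[:3,:3].T+M[:3,3])@R.from_quat(o["tool_rot"]).as_matrix().T+o["position"]
    w[(d==0)|(r>1.4)]=np.nan
    return p,w,o
def fit(b):
    (cx,cy),(sx,sy),a=cv2.minAreaRect((b[:,:2]*1000).astype(np.float32))
    if sx>sy: sx,sy,a=sy,sx,a-90
    a=(a+90)%180-90
    return np.round([cx,cy,sx,sy,a],1)
def survey(p,w):
    z=w[...,2]; b0=w[...,0]
    for n,x0 in(("rack",.4527),("tray",.632)):
        m=(z>.032)&(z<.040)&(abs(b0-x0)<.06)&(abs(w[...,1]+.04)<.2);b=w[m]
        if len(b)>50: print(n,fit(b),len(b),np.median(b[:,2]).round(4))
    h=cv2.cvtColor(p,cv2.COLOR_BGR2HSV).astype(int)
    m=(z>.0375)&(z<.056)&(h[...,0]>15)&(h[...,0]<40)&(h[...,1]>60)&(b0>.38)&(b0<.7)&(abs(w[...,1]+.04)<.15)
    n,l,s,_=cv2.connectedComponentsWithStats(cv2.dilate(m.astype(np.uint8),np.ones((5,5))))
    for k in range(1,n):
        b=w[(l==k)&(z>.0375)&m]
        if len(b)>25: print("yellow",fit(b),len(b),"z",np.percentile(b[:,2],[10,50,90]).round(4))
E
python3 -c "
from h import *
p,w,o=wcloud();print(o['time'],o['position'],R.from_quat(o['tool_rot']).as_matrix().round(3)[0]);cv2.imwrite('pics/w1.png',p)
survey(p,w)"
```

```text
2.175 [ 0.54341677 -0.0454251   0.25990714] [ 0.001 -0.099  0.995]
rack [ 4.573e+02 -4.960e+01  1.096e+02  3.810e+02  1.000e-01] 13097 0.0361
tray [ 6.317e+02 -4.950e+01  1.194e+02  3.808e+02 -1.000e-01] 8575 0.0358
yellow [625.4  27.6  28.8  40.3   1.5] 409 z [0.0407 0.0417 0.0428]
yellow [630.7 -31.1  28.1  40.    7.5] 393 z [0.0405 0.0417 0.0429]
yellow [636.  -95.7  28.2  41.3   1.5] 360 z [0.0401 0.0416 0.0427]
```

View pics/w1.png

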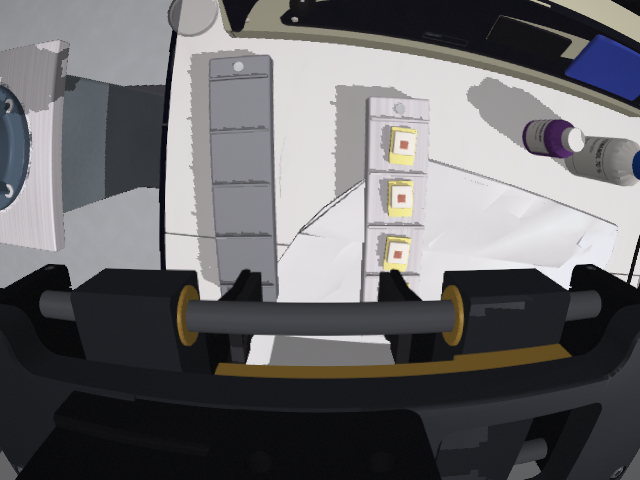

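The wrist view shows three blocks at (403,146), (400,199) and (397,253). The steel plugs on both units are at the near-dish (+y) end, (238,66) and (398,107), which confirms the knobs are at −y. The rack fit was contaminated, so I'll refine it.

Run:
```python
from h import *
for nm,cl in(("wrist",wcloud),("side",lambda:cloud("side"))):
    w=cl()[1];z=w[...,2]
    for n,x0 in(("rack",.4527),("tray",.632)):
        m=((z>.033)&(z<.045)&(abs(w[...,0]-x0)<.06)).astype(np.uint8)
        m=cv2.morphologyEx(m,cv2.MORPH_OPEN,np.ones((3,3)))
        k,l,s,_=cv2.connectedComponentsWithStats(m);b=w[l==1+s[1:,4].argmax()]
        f=fit(b);print(nm,n,f,len(b))
        # yaw and far +y end
        a=np.radians(f[4]);e=b[:,:2]@np.array([-np.sin(a),np.cos(a)]);print("  y-extent",np.percentile(e,[.2,99.8]).round(4))
        t=w[(l==1+s[1:,4].argmax())&(z>.0405)];t=t[:,:2]@np.array([-np.sin(a),np.cos(a)]);hh,ed=np.histogram(t,np.arange(-.2,.14,.003));print("  ribs",[(ed[i].round(3),int(hh[i])) for i in np.argsort(-hh)[:10]])
```

```text
wrist rack [451.7 -32.   70.7 288.7   5.9] 13502
  y-extent [-0.2194  0.0652]
  ribs [(np.float64(-0.02), 115), (np.float64(-0.14), 109), (np.float64(0.04), 99), (np.float64(-0.08), 95), (np.float64(0.037), 67), (np.float64(-0.2), 54), (np.float64(-0.143), 53), (np.float64(-0.023), 52), (np.float64(-0.083), 27), (np.float64(-0.173), 0)]
wrist tray [628.8 -38.1  70.8 241.1   5.4] 9652
  y-extent [-0.2159  0.0229]
  ribs [(np.float64(-0.005), 116), (np.float64(-0.065), 104), (np.float64(-0.05), 66), (np.float64(-0.125), 65), (np.float64(-0.107), 64), (np.float64(-0.122), 64), (np.float64(-0.062), 62), (np.float64(-0.047), 58), (np.float64(-0.044), 57), (np.float64(-0.074), 56)]
side rack [452.6 -31.3  69.7 291.4   6. ] 3259
  y-extent [-0.2218  0.0653]
  ribs [(np.float64(0.04), 35), (np.float64(-0.02), 32), (np.float64(-0.08), 29), (np.float64(-0.14), 27), (np.float64(-0.077), 22), (np.float64(0.043), 21), (np.float64(-0.017), 18), (np.float64(-0.2), 18), (np.float64(-0.137), 18), (np.float64(-0.197), 14)]
side tray [631.8 -60.8  70.1 292.2   5.3] 2611
  y-extent [-0.2629  0.0263]
  ribs [(np.float64(-0.002), 27), (np.float64(-0.059), 24), (np.float64(-0.122), 23), (np.float64(-0.074), 21), (np.float64(0.001), 21), (np.float64(-0.179), 20), (np.float64(-0.062), 20), (np.float64(-0.119), 17), (np.float64(-0.014), 14), (np.float64(-0.017), 12)]
```

```bash
python3 -c "
from h import *
rows([(.6254,.0276,.10,1.5),(.6254,.0276,.055,1.5)],5.0)"
```

```text
5 rows: [[4.0, 1.6, 2.2, 0.018, 0.001, 0.001, 5.0], [4.0, 1.7, 2.2, 0.018, 0.001, 0.001, 5.0], [4.0, 1.7, 2.2, 0.018, 0.001, 0.001, 5.0], [4.0, 1.7, 2.1, 0.018, 0.001, 0.001, 5.0], [4.5, -0.0, -0.0, 0.0, -0.0, -0.0, 5.0]]
```

Request:
arm_command(
  plan=[
    [4.0,1.6,2.2,0.018,0,0,5.0],
    [4.0,1.7,2.2,0.018,0,0,5.0],
    [4.0,1.7,2.2,0.018,0,0,5.0],
    [4.0,1.7,2.1,0.018,0,0,5.0],
    [2.5,0,0,0,0,0,5.0],
    [1.0,0,0,0,0,0,5.0],
  ],
  grip_force=12,
)

```text
time: 3.08
position: [0.6309, 0.0224, 0.0693]
tool_rot: [-0.009, 0.701, 0.003, 0.713]
ft_force: [0.7, -0.0, -0.2]
grip_width: 0.0499
```

```bash
python3 -c "
from h import *
rows([(.6254,.0276,.038,1.5)],5.0)
print(R.from_quat(robot.get_obs()['tool_rot']).as_matrix().round(3))"
```

```text
1 rows: [[3.1, 0.6, -0.6, -0.01, 0.017, 0.009, 5.0]]
[[ 0.018 -0.016  1.   ]
 [-0.008  1.     0.016]
 [-1.    -0.009  0.017]]
```

Request:
arm_command(
  plan=[
    [0.5,0.6,-0.6,-0.01,0.017,0.009,5.0],
    [1.0,0,0,0,0,0,5.0],
    [0,0,0,0,0,0,5.0],
  ],
)

```text
time: 3.45
position: [0.625, 0.0274, 0.0559]
tool_rot: [-0.009, 0.706, 0.009, 0.708]
ft_force: [-0.4, -0.1, -0.2]
grip_width: 0.05
```

```bash
python3 -c "
from h import *
rows([(.6254,.0276,.038,1.5)],5.0)"
```

```text
1 rows: [[1.8, 0.0, 0.0, -0.001, 0.002, -0.0, 5.0]]
```

Request:
arm_command(
  plan=[
    [1.0,0,0,0,0.002,0,5.0],
    [0.7,0,0,0,0,0,5.0],
    [0,0,0,0,0,0,5.0],
    [0,0,0,0,0,0,2.0],
    [0,0,0,0,0,0,2.0],
    [0,0,0,0,0,0,2.0],
    [0,0,0,0,0,0,2.0],
  ],
)

```text
time: 4.32
position: [0.6264, 0.027, 0.0395]
tool_rot: [-0.009, 0.706, 0.009, 0.708]
ft_force: [0.3, 0.0, -0.0]
grip_width: 0.022
```

```bash
python3 -c "
from h import *
print(robot.get_obs())
p,d=optics.camera('wrist');p2,d=optics.camera('side')
a=cv2.resize(p[80:340,200:520],None,fx=1.25,fy=1.25);b=cv2.resize(p2[180:320,230:330],None,fx=2.32,fy=2.32)
cv2.imwrite('pics/g1.png',np.hstack([a,b[:a.shape[0]]]))"
```

```text
{'time': 4.325, 'q': array([-1.35020096e-01,  7.34533707e-01,  1.54897924e+00,  4.20550809e-04,
        8.54344072e-01, -1.60160775e-01]), 'joint_velocities': array([ 0.00072593, -0.00196677, -0.00033585,  0.00108745, -0.00048419,
        0.0001109 ]), 'joint_torque': array([-2.97367136e-03, -4.72904313e+01, -1.22934625e+01,  5.34069724e-02,
        3.60004068e-02,  3.76356893e-04]), 'position': array([0.62641571, 0.02702827, 0.03946456]), 'tool_rot': array([-0.00887403,  0.70572799,  0.00870777,  0.70837379]), 'ft_force': array([ 0.26394041,  0.00288158, -0.03375606]), 'moment': array([ 0.02679426, -0.1156607 ,  0.03017153]), 'grip_width': 0.021997275618698138}
```

View pics/g1.png

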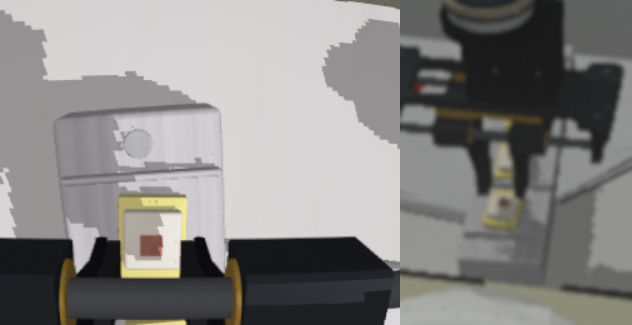

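The block sits between the fingers (wrist crop, at 150,240), but 22 mm is less than the 28 mm base. I'll let the fingers settle and then lift slightly.

Request:
arm_command(
  plan=[
    [0,0,0,0,0,0,1.5],
    [0,0,0,0,0,0,1.5],
    [-0.5,0,0,0,0,0,1.5],
    [-2.0,0,0,0,0,0,1.5],
    [-3,0,0,0,0,0,1.5],
  ],
)

```text
time: 5.05
position: [0.624, 0.0273, 0.0936]
tool_rot: [-0.008, 0.708, 0.009, 0.706]
ft_force: [0.1, 0.1, -0.1]
grip_width: 0.0151
```

```bash
python3 -c "
from h import *
p,d=optics.camera('wrist');p2,d=optics.camera('side')
a=cv2.resize(p[80:340,200:520],None,fx=1.25,fy=1.25);b=cv2.resize(p2[180:320,230:330],None,fx=2.32,fy=2.32)
cv2.imwrite('pics/g2.png',np.hstack([a,b[:a.shape[0]]]))"
```

```text
(no output)
```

View pics/g2.png

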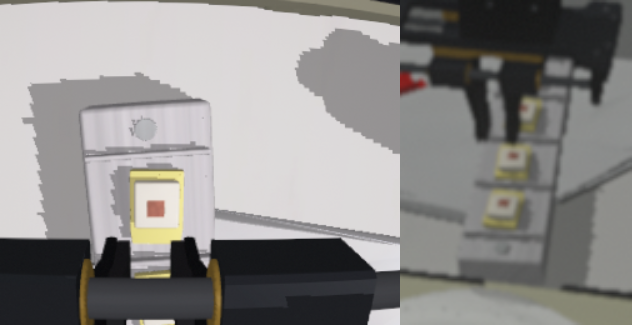

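The grasp missed: the block is still in its bay at (157,205). I'll check where the fingertips really are by projecting the TCP into the views.

Run:
```python
from h import *
o=robot.get_obs();T=R.from_quat(o["tool_rot"]).as_matrix()
p,w,_=wcloud();survey(p,w)
p2,w2=cloud("side")
i=optics.camera_info("side");K=i["mtx"];Rc=R.from_quat(i["rotation"]).as_matrix()
pts=[o["position"]+T@np.array([dx,0,s*.0075]) for dx in(0,-.019,-.05) for s in(-1,1)]
c=(np.array(pts)-i["position"])@Rc;uv=c[:,:2]/c[:,2:]*K[0,0]+[K[0,2],K[1,2]];print("side",uv.round(0))
# dark cloud points near tool, in tool coords
for n,P,W in(("side",p2,w2),("wrist",p,w)):
    t=(W-o["position"])@T;g=P.max(2)
    m=(g<60)&(abs(t[...,2])<.06)&(t[...,0]>-.06)&(t[...,0]<.05)&(abs(t[...,1])<.06)
    b=t[m];print(n,len(b),"x tip",np.percentile(b[:,0],[50,90,97,100]).round(4) if len(b) else "", )
    for x in np.arange(-.06,.05,.01):
        k=b[abs(b[:,0]-x)<.005]
        if len(k): print("  x",x.round(3),len(k),"y",np.percentile(k[:,1],[5,50,95]).round(3),"z",np.percentile(k[:,2],[5,50,95]).round(3))
v=p2[150:300,220:340].copy();v=cv2.resize(v,None,fx=4,fy=4)
for a in uv: cv2.circle(v,(int((a[0]-220)*4),int((a[1]-150)*4)),3,(0,0,255),1)
cv2.imwrite("pics/g3.png",v)
```

```text
rack [446.   27.  103.8 240.5  -6.9] 13338 0.0362
tray [632.3  32.4 119.2 216.2   0. ] 10164 0.036
yellow [625.9  27.6  28.1  40.2   1.2] 1079 z [0.0408 0.0417 0.0426]
yellow [628.  -12.9   5.5  21.5 -84.5] 228 z [0.0388 0.0414 0.0425]
yellow [631.  -45.8  11.5  23.8 -84.2] 267 z [0.0409 0.0416 0.0424]
side [[277. 248.]
 [269. 247.]
 [276. 240.]
 [268. 239.]
 [275. 227.]
 [267. 226.]]
side 164 x tip [-0.0435 -0.03   -0.0266 -0.0219]
  x -0.06 28 y [0.005 0.012 0.014] z [-0.02   0.007  0.014]
  x -0.05 47 y [0.002 0.011 0.014] z [-0.018  0.006  0.013]
  x -0.04 49 y [0.002 0.01  0.013] z [-0.018  0.006  0.012]
  x -0.03 39 y [0.003 0.011 0.014] z [-0.018 -0.01   0.012]
  x -0.02 1 y [0.009 0.009 0.009] z [0.011 0.011 0.011]
wrist 1428 x tip [-0.0435 -0.0287 -0.0253 -0.0226]
  x -0.06 115 y [0.009 0.011 0.011] z [-0.017 -0.01   0.015]
  x -0.05 515 y [0.009 0.01  0.011] z [-0.017  0.007  0.015]
  x -0.04 401 y [0.007 0.01  0.011] z [-0.016 -0.008  0.014]
  x -0.03 360 y [0.005 0.01  0.011] z [-0.016  0.006  0.014]
  x -0.02 37 y [0.009 0.01  0.011] z [-0.017 -0.009  0.014]
```

View pics/g3.png

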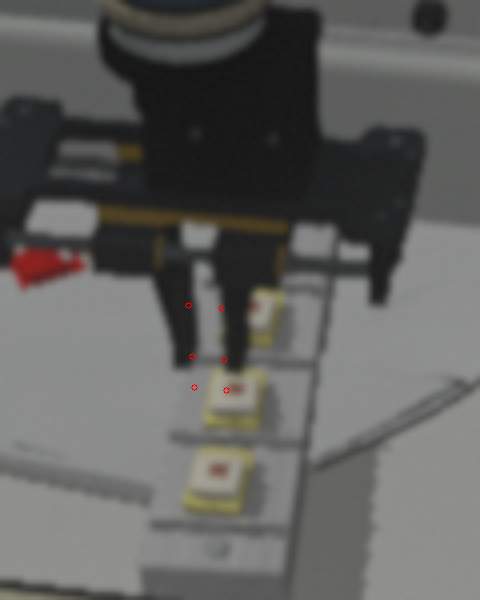

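Both cameras put the physical fingertips about 22 mm short of the reported TCP (dark finger points end at tool x ≈ −0.022). At a reported z of 0.0395 the tips were therefore at about 0.061, above the wax, so nothing was touched. I'll go lower in steps, watching the force.

Request:
arm_command(
  plan=[
    [0,0,0.2,0,0,0,5.0],
    [0,0,0,0,0,0,5.0],
    [0,0,0,0,0,0,5.0],
    [2.0,0,0,0,-0.001,0,5.0],
    [2.0,0,0,0,0,0,5.0],
    [2.0,0,0,0,0,0,5.0],
    [0.9,0,0,0,0,0,5.0],
    [0,0,0,0,0,0,5.0],
  ],
)

```text
time: 6.25
position: [0.6248, 0.0274, 0.0191]
tool_rot: [-0.008, 0.709, 0.009, 0.705]
ft_force: [0.5, 0.9, 0.2]
grip_width: 0.0501
```

```bash
cat >> h.py <<'E'
def tips():
    o=robot.get_obs();T=R.from_quat(o["tool_rot"]).as_matrix()
    for n,(P,W) in(("side",cloud("side")),("wrist",wcloud()[:2])):
        t=(W-o["position"])@T
        m=(P.max(2)<70)&(abs(t[...,2])<.06)&(t[...,0]>-.06)&(t[...,0]<.03)&(abs(t[...,1])<.02)&(W[...,2]>.037)
        b=t[m];print(n,len(b),"tipx",np.percentile(b[:,0],[90,97,99,100]).round(4),"world z",np.percentile(W[m][:,2],[0,1,3]).round(4))
E
python3 -c "
from h import *
tips();rows([(.6256,.0276,.018,1.5)],5.0);print(R.from_quat(robot.get_obs()['tool_rot']).as_matrix().round(3))"
```

```text
side 154 tipx [-0.0289 -0.0267 -0.0253 -0.0242] world z [0.0435 0.0445 0.0459]
wrist 1810 tipx [-0.0277 -0.025  -0.0239 -0.0228] world z [0.0419 0.0431 0.0441]
1 rows: [[0.2, 0.0, 0.0, -0.001, -0.002, -0.001, 5.0]]
[[-0.003 -0.025  1.   ]
 [ 0.001  1.     0.025]
 [-1.     0.001 -0.002]]
```

Request:
arm_command(
  plan=[
    [0.3,0,0.1,0,-0.001,0,5.0],
    [0.1,0,0,0,0,0,5.0],
    [0,0,0,0,0,0,5.0],
  ],
)

```text
time: 6.72
position: [0.6281, 0.0272, 0.0178]
tool_rot: [-0.009, 0.706, 0.009, 0.708]
ft_force: [0.8, 0.1, -0.5]
grip_width: 0.0506
```

Request:
arm_command(
  plan=[
    [0.2,0,-0.2,0,0.003,0,5.0],
    [0,0,0,0,0,0,5.0],
    [0,0,0,0,0,0,5.0],
  ],
)

```text
time: 7.1
position: [0.6261, 0.0272, 0.016]
tool_rot: [-0.009, 0.707, 0.009, 0.707]
ft_force: [0.1, -0.4, -0.2]
grip_width: 0.0498
```

```bash
python3 -c "
from h import *
tips();o=robot.get_obs();print(o['position'],o['ft_force'],o['joint_velocities'].round(3))"
```

```text
side 148 tipx [-0.0286 -0.0255 -0.0246 -0.0225] world z [0.0385 0.0406 0.0415]
wrist 1811 tipx [-0.0273 -0.0246 -0.0235 -0.0222] world z [0.0382 0.0395 0.0406]
[0.62604066 0.02718035 0.01596359] [-0.39059417 -0.28176514 -0.52851848] [ 0.001  0.002 -0.001 -0.001 -0.003 -0.001]
```

Tips are now at about 0.038. Closing.

Request:
arm_command(
  plan=[
    [0,0,0,0,0,0,2.0],
    [0,0,0,0,0,0,2.0],
    [0,0,0,0,0,0,2.0],
    [0,0,0,0,0,0,2.0],
    [0,0,0,0,0,0,2.0],
  ],
)

```text
time: 7.82
position: [0.6261, 0.0272, 0.016]
tool_rot: [-0.009, 0.707, 0.009, 0.707]
ft_force: [-0.8, 0.5, 1.1]
grip_width: 0.0281
```

```bash
python3 -c "
from h import *
rows([(.626,.0272,.066,1.5),(.4431,.0580,.066,6)],2.0)"
```

```text
5 rows: [[-5.0, -0.0, -0.0, -0.001, -0.001, -0.0, 2.0], [-0.0, 0.9, -4.6, -0.02, 0.0, 0.0, 2.0], [-0.0, 1.0, -4.5, -0.02, 0.0, 0.0, 2.0], [-0.0, 1.1, -4.5, -0.02, 0.0, 0.0, 2.0], [-0.0, 1.2, -4.5, -0.02, 0.0, 0.0, 2.0]]
```

Request:
arm_command(
  plan=[
    [-2.0,0,0,0,0,0,2.0],
    [-3.0,0,0,0,0,0,2.0],
    [0,0.9,-4.6,-0.02,0,0,2.0],
    [0,1.0,-4.5,-0.02,0,0,2.0],
    [0,1.1,-4.5,-0.02,0,0,2.0],
    [0,1.2,-4.5,-0.02,0,0,2.0],
    [0,0,0,0,0,0,2.0],
  ],
)

```text
time: 8.7
position: [0.442, 0.0593, 0.0746]
tool_rot: [-0.039, 0.702, 0.037, 0.71]
ft_force: [1.1, 1.0, -0.0]
grip_width: 0.028
```

```bash
python3 -c "
from h import *
rows([(.4431,.0580,.0165,6)],2.0)
p,w,o=wcloud();survey(p,w);cv2.imwrite('pics/g4.png',p[60:360,120:520])"
```

```text
2 rows: [[2.9, -0.1, 0.0, 0.001, 0.006, 0.001, 2.0], [2.9, -0.1, 0.0, 0.001, 0.006, 0.001, 2.0]]
rack [443.7  60.3  99.4 183.5 -11.6] 11677 0.0359
tray [ 6.307e+02 -1.930e+01  1.159e+02  3.192e+02 -1.000e-01] 4427 0.0357
yellow [627.7 -13.1   5.7  27.2 -84.2] 191 z [0.0384 0.0409 0.0419]
yellow [623.9 -98.2  11.3  33.4  17.9] 153 z [0.0386 0.041  0.042 ]
yellow [ 633.3 -157.6    5.    18.     4.8] 47 z [0.039 0.041 0.042]
```

View pics/g4.png

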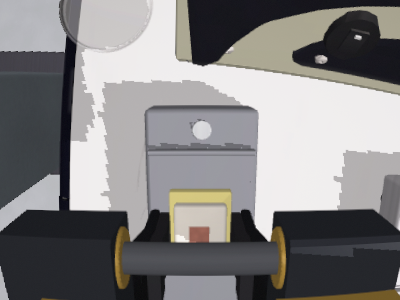

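Block A is held squarely over the rack's end bay (200,220), which is beside the plug. Lowering.

Request:
arm_command(
  plan=[
    [2.7,-0.1,0,0.001,0.006,0.001,2.0],
    [2.0,0,0,0,0.005,0,2.0],
    [0,0,0,0,0,0,2.0],
  ],
)

```text
time: 9.12
position: [0.4564, 0.0562, 0.0301]
tool_rot: [-0.039, 0.698, 0.035, 0.714]
ft_force: [0.2, 0.8, 0.2]
grip_width: 0.0281
```

```bash
python3 -c "
from h import *
rows([(.4431,.0580,.0165,6)],2.0)"
```

```text
1 rows: [[1.3, 0.3, -1.3, 0.0, 0.021, 0.006, 2.0]]
```

Request:
arm_command(
  plan=[
    [0.2,0.2,-1.2,0,0.021,0.006,2.0],
    [0,0,0,0,0,0,2.0],
  ],
)

```text
time: 9.38
position: [0.4459, 0.0566, 0.029]
tool_rot: [-0.037, 0.705, 0.037, 0.707]
ft_force: [0.4, -0.4, 1.1]
grip_width: 0.0278
```

```bash
python3 -c "
from h import *
rows([(.4431,.0580,.0165,6)],2.0)"
```

```text
1 rows: [[1.3, 0.2, -0.3, -0.0, 0.003, 0.001, 2.0]]
```

Request:
arm_command(
  plan=[
    [0.5,0.1,-0.4,0,0.005,0,2.0],
    [0,0,0,0,0,0,2.0],
    [0.5,0,-0.2,0,0.003,0,2.0],
    [0,0,0,0,0,0,2.0],
  ],
)

```text
time: 9.88
position: [0.4402, 0.0569, 0.0194]
tool_rot: [-0.038, 0.707, 0.036, 0.705]
ft_force: [-0.0, -1.1, -0.3]
grip_width: 0.0275
```

```bash
python3 -c "
from h import *
rows([(.4431,.0580,.0165,6)],2.0)"
```

```text
1 rows: [[0.3, 0.1, 0.3, -0.0, -0.004, 0.001, 2.0]]
```

Now down the last 2.5 mm, release, and lift.

Request:
arm_command(
  plan=[
    [0.25,0.1,0.2,0,-0.004,0,2.0],
    [0,0,0,0,0,0,2.0],
    [0,0,0,0,0,0,5.0],
    [0,0,0,0,0,0,5.0],
    [0,0,0,0,0,0,5.0],
    [0,0,0,0,0,0,5.0],
    [-3,0,0,0,0,0,5.0],
    [-5,0,0,0,0,0,5.0],
    [-1,0,0,0,0,0,5.0],
  ],
)

```text
time: 11.0
position: [0.4416, 0.0583, 0.1078]
tool_rot: [-0.037, 0.707, 0.037, 0.705]
ft_force: [-0.4, 0.9, -0.1]
grip_width: 0.0501
```

```bash
python3 -c "
from h import *
p,w,o=wcloud();survey(p,w)
rows([(.54,.02,.10,7),(.6307,-.0311,.085,7.5)],5.0)"
```

```text
rack [447.3  45.3 103.7 203.1  -6.9] 12716 0.0359
tray [634.   86.8 107.2 113.3  89.8] 2731 0.0357
yellow [440.9  58.4  28.   40.3   5.4] 949 z [0.0407 0.0418 0.0427]
4 rows: [[0.4, -2.4, 4.7, -0.009, -0.002, 0.0, 5.0], [0.4, -2.5, 4.7, -0.009, -0.002, 0.0, 5.0], [0.7, -3.1, 4.2, -0.004, 0.0, 0.0, 5.0], [0.7, -3.1, 4.2, -0.004, 0.0, 0.0, 5.0]]
```

Block A measures (0.4409, 0.0584) against the bay centre (0.4431, 0.0580), lying flat. On to B.

Request:
arm_command(
  plan=[
    [0.4,-2.4,4.7,-0.009,-0.002,0,5.0],
    [0.4,-2.5,4.7,-0.009,-0.002,0,5.0],
    [0.7,-3.1,4.2,-0.004,0,0,5.0],
    [0.7,-3.1,4.2,-0.004,0,0,5.0],
    [0,0,0,0,0,0,5.0],
  ],
)

```text
time: 11.68
position: [0.6306, -0.0326, 0.0771]
tool_rot: [-0.046, 0.709, 0.048, 0.702]
ft_force: [-0.5, 0.7, -1.3]
grip_width: 0.0501
```

```bash
python3 -c "
from h import *
rows([(.6307,-.0311,.035,7.5)],5.0)"
```

```text
1 rows: [[4.2, 0.1, 0.1, 0.001, -0.01, -0.003, 5.0]]
```

Request:
arm_command(
  plan=[
    [2.0,0.1,0.1,0.001,-0.01,-0.003,5.0],
    [1.8,0,0,0,0,0,5.0],
    [0,0,0,0,0,0,5.0],
  ],
)

```text
time: 12.05
position: [0.6261, -0.0299, 0.0337]
tool_rot: [-0.045, 0.709, 0.047, 0.702]
ft_force: [0.0, 0.3, 0.2]
grip_width: 0.0499
```

```bash
python3 -c "
from h import *
rows([(.6307,-.0311,.016,7.5)],5.0)"
```

```text
1 rows: [[1.8, -0.2, 0.5, 0.0, -0.009, -0.004, 5.0]]
```

Request:
arm_command(
  plan=[
    [0.6,-0.2,0.5,0,-0.009,-0.004,5.0],
    [1.0,0,0,0,0,0,5.0],
    [0,0,0,0,0,0,5.0],
    [0,0,0,0,0,0,5.0],
  ],
)

```text
time: 12.55
position: [0.6318, -0.0307, 0.0177]
tool_rot: [-0.047, 0.705, 0.046, 0.706]
ft_force: [-0.4, -0.0, 0.3]
grip_width: 0.0498
```

```bash
python3 -c "
from h import *
rows([(.6307,-.0311,.016,7.5)],5.0)"
```

```text
1 rows: [[0.2, -0.0, -0.1, 0.001, 0.001, 0.001, 5.0]]
```

Request:
arm_command(
  plan=[
    [0.2,0,-0.1,0,0.001,0,5.0],
    [0,0,0,0,0,0,2.0],
    [0,0,0,0,0,0,2.0],
    [0,0,0,0,0,0,2.0],
    [0,0,0,0,0,0,2.0],
    [0,0,0,0,0,0,2.0],
    [-2.0,0,0,0,0,0,2.0],
    [-3.5,0,0,0,0,0,2.0],
    [0,0,0,0,0,0,2.0],
  ],
)

```text
time: 13.68
position: [0.6319, -0.0311, 0.0752]
tool_rot: [-0.047, 0.704, 0.046, 0.707]
ft_force: [-0.1, -0.5, 0.2]
grip_width: 0.0276
```

```bash
python3 -c "
from h import *
rows([(.4494,-.0017,.07,6)],2.0)"
```

```text
4 rows: [[0.1, 1.3, -4.4, 0.007, 0.001, 0.0, 2.0], [0.1, 1.3, -4.4, 0.007, 0.001, 0.0, 2.0], [0.1, 1.3, -4.4, 0.007, 0.001, 0.0, 2.0], [0.1, 1.2, -4.5, 0.007, 0.001, 0.0, 2.0]]
```

Request:
arm_command(
  plan=[
    [0.1,1.3,-4.4,0.007,0.001,0,2.0],
    [0.1,1.3,-4.4,0.007,0.001,0,2.0],
    [0.1,1.3,-4.4,0.007,0.001,0,2.0],
    [0.1,1.2,-4.5,0.007,0.001,0,2.0],
    [0,0,0,0,0,0,2.0],
    [2.5,0,0,0,0,0,2.0],
    [1.0,0,0,0,0,0,2.0],
    [0,0,0,0,0,0,2.0],
  ],
)

```text
time: 14.68
position: [0.4479, -0.0019, 0.0367]
tool_rot: [-0.038, 0.704, 0.035, 0.709]
ft_force: [-0.7, 0.4, 0.2]
grip_width: 0.0277
```

```bash
python3 -c "
from h import *
rows([(.4494,-.0017,.017,6)],2.0)"
```

```text
1 rows: [[2.0, 0.0, 0.1, -0.002, 0.007, 0.005, 2.0]]
```

Request:
arm_command(
  plan=[
    [0.8,0,0.1,-0.002,0.007,0.004,2.0],
    [0,0,0,0,0,0,2.0],
    [0.8,0,0,0,0,0,2.0],
    [0,0,0,0,0,0,2.0],
  ],
)

```text
time: 15.18
position: [0.4513, -0.0024, 0.0206]
tool_rot: [-0.038, 0.705, 0.037, 0.707]
ft_force: [-1.0, 0.4, 0.2]
grip_width: 0.0278
```

```bash
python3 -c "
from h import *
rows([(.4494,-.0017,.017,6)],2.0)"
```

```text
1 rows: [[0.4, 0.1, -0.2, 0.0, 0.003, 0.002, 2.0]]
```

Request:
arm_command(
  plan=[
    [0.3,0.1,-0.2,0,0.003,0.001,2.0],
    [0,0,0,0,0,0,2.0],
    [0.1,0,0,0,0,0,2.0],
    [0,0,0,0,0,0,5.0],
    [0,0,0,0,0,0,5.0],
    [0,0,0,0,0,0,5.0],
    [0,0,0,0,0,0,5.0],
    [-3,0,0,0,0,0,5.0],
    [-5,0,0,0,0,0,5.0],
    [-1,0,0,0,0,0,5.0],
  ],
)

```text
time: 16.42
position: [0.4484, -0.0014, 0.1077]
tool_rot: [-0.037, 0.707, 0.037, 0.705]
ft_force: [-0.4, -1.2, -0.6]
grip_width: 0.0499
```

```bash
python3 -c "
from h import *
p,w,o=wcloud();survey(p,w)
rows([(.54,-.05,.11,4),(.6360,-.0957,.08,1.5)],5.0)"
```

```text
rack [449.8  14.8 107.4 260.2  -4.1] 18573 0.036
tray [ 6.313e+02  5.770e+01  1.193e+02  1.667e+02 -5.000e-01] 7830 0.0357
yellow [441.1  58.6  27.9  39.7   5.8] 1069 z [0.0409 0.0418 0.0427]
yellow [447.8  -1.8  28.1  40.5   6.3] 945 z [0.0407 0.0417 0.0427]
5 rows: [[-0.1, -2.9, 4.3, 0.018, -0.002, -0.0, 5.0], [-0.1, -2.8, 4.4, 0.018, -0.002, -0.0, 5.0], [1.0, -1.7, 3.1, 0.015, 0.0, 0.0, 5.0], [1.0, -1.7, 3.1, 0.015, 0.0, 0.0, 5.0], [1.0, -1.7, 3.1, 0.015, 0.0, 0.0, 5.0]]
```

B is well placed at (0.4478, −0.0018). Next, C.

Request:
arm_command(
  plan=[
    [-0.1,-2.9,4.3,0.018,-0.002,0,5.0],
    [-0.1,-2.8,4.4,0.018,-0.002,0,5.0],
    [1.0,-1.7,3.1,0.015,0,0,5.0],
    [1.0,-1.7,3.1,0.015,0,0,5.0],
    [1.0,-1.7,3.1,0.015,0,0,5.0],
    [0,0,0,0,0,0,5.0],
  ],
)

```text
time: 17.23
position: [0.634, -0.0965, 0.0682]
tool_rot: [-0.006, 0.712, 0.01, 0.702]
ft_force: [-0.7, 0.6, -0.2]
grip_width: 0.0497
```

```bash
python3 -c "
from h import *
p,w,o=wcloud();survey(p,w)
rows([(.6360,-.0957,.035,1.5)],5.0)"
```

```text
rack [452.4 -33.7  71.7 271.8   6.1] 15684 0.0362
tray [631.  -57.4  70.5 246.3   5.4] 31179 0.036
yellow [442.   58.   30.8  41.7   4.4] 850 z [0.0392 0.0419 0.0431]
yellow [448.4  -2.   29.8  41.1   6. ] 944 z [0.0394 0.0419 0.043 ]
yellow [ 6.367e+02 -9.570e+01  2.790e+01  4.060e+01  4.000e-01] 1294 z [0.0408 0.0418 0.0426]
yellow [ 646.6 -160.6   26.    28.4  -85.4] 482 z [0.041  0.0417 0.0425]
1 rows: [[3.3, -0.1, 0.5, -0.004, -0.017, -0.007, 5.0]]
```

Request:
arm_command(
  plan=[
    [1.5,-0.1,0.5,0,-0.017,-0.007,5.0],
    [1.5,0,0,0,0,0,5.0],
    [0,0,0,0,0,0,5.0],
  ],
)

```text
time: 17.65
position: [0.6318, -0.0939, 0.035]
tool_rot: [-0.007, 0.71, 0.009, 0.704]
ft_force: [-0.3, 0.2, 0.2]
grip_width: 0.0502
```

```bash
python3 -c "
from h import *
rows([(.6365,-.0957,.016,1)],5.0)"
```

```text
1 rows: [[1.9, -0.2, 0.5, 0.005, -0.008, -0.003, 5.0]]
```

Request:
arm_command(
  plan=[
    [0.6,-0.2,0.5,0.003,-0.008,-0.003,5.0],
    [1.0,0,0,0,0,0,5.0],
    [0,0,0,0,0,0,5.0],
    [0,0,0,0,0,0,5.0],
  ],
)

```text
time: 18.15
position: [0.6373, -0.0956, 0.0189]
tool_rot: [-0.007, 0.706, 0.007, 0.708]
ft_force: [0.3, -1.2, 0.5]
grip_width: 0.05
```

```bash
python3 -c "
from h import *
rows([(.6365,-.0957,.016,1)],5.0)"
```

```text
1 rows: [[0.3, -0.0, -0.1, 0.003, 0.002, 0.001, 5.0]]
```

Request:
arm_command(
  plan=[
    [0.3,0,-0.1,0.002,0.002,0.001,5.0],
    [0,0,0,0,0,0,2.0],
    [0,0,0,0,0,0,2.0],
    [0,0,0,0,0,0,2.0],
    [0,0,0,0,0,0,2.0],
    [0,0,0,0,0,0,2.0],
    [-2.0,0,0,0,0,0,2.0],
    [-3.5,0,0,0,0,0,2.0],
    [0,0,0,0,0,0,2.0],
  ],
)

```text
time: 19.27
position: [0.6374, -0.0961, 0.0753]
tool_rot: [-0.007, 0.706, 0.006, 0.708]
ft_force: [-0.4, -0.1, 1.1]
grip_width: 0.0279
```

```bash
python3 -c "
from h import *
rows([(.4556,-.0613,.07,6)],2.0)"
```

```text
4 rows: [[0.1, 1.0, -4.5, -0.022, 0.001, 0.0, 2.0], [0.1, 1.0, -4.5, -0.022, 0.001, 0.0, 2.0], [0.1, 1.1, -4.5, -0.022, 0.001, 0.0, 2.0], [0.1, 1.2, -4.5, -0.022, 0.001, 0.0, 2.0]]
```

Request:
arm_command(
  plan=[
    [0.1,1.0,-4.5,-0.022,0.001,0,2.0],
    [0.1,1.0,-4.5,-0.022,0.001,0,2.0],
    [0.1,1.1,-4.5,-0.022,0.001,0,2.0],
    [0.1,1.2,-4.5,-0.022,0.001,0,2.0],
    [0,0,0,0,0,0,2.0],
    [2.5,0,0,0,0,0,2.0],
    [1.0,0,0,0,0,0,2.0],
    [0,0,0,0,0,0,2.0],
  ],
)

```text
time: 20.27
position: [0.4531, -0.0625, 0.037]
tool_rot: [-0.04, 0.704, 0.037, 0.708]
ft_force: [0.2, -0.2, -0.1]
grip_width: 0.0281
```

```bash
python3 -c "
from h import *
rows([(.4556,-.0613,.017,6)],2.0)"
```

```text
1 rows: [[2.0, 0.1, 0.3, 0.004, 0.006, 0.004, 2.0]]
```

Request:
arm_command(
  plan=[
    [0.8,0.1,0.2,0.004,0.006,0.004,2.0],
    [0,0,0,0,0,0,2.0],
    [0.8,0,0,0,0,0,2.0],
    [0,0,0,0,0,0,2.0],
  ],
)

```text
time: 20.78
position: [0.4574, -0.0619, 0.0209]
tool_rot: [-0.038, 0.705, 0.036, 0.707]
ft_force: [0.2, 0.8, -0.1]
grip_width: 0.028
```

```bash
python3 -c "
from h import *
rows([(.4556,-.0613,.017,6)],2.0)"
```

```text
1 rows: [[0.4, 0.1, -0.2, -0.0, 0.003, 0.002, 2.0]]
```

Request:
arm_command(
  plan=[
    [0.3,0.1,-0.2,0,0.003,0.001,2.0],
    [0,0,0,0,0,0,2.0],
    [0.1,0,0,0,0,0,2.0],
    [0,0,0,0,0,0,5.0],
    [0,0,0,0,0,0,5.0],
    [0,0,0,0,0,0,5.0],
    [0,0,0,0,0,0,5.0],
    [-3,0,0,0,0,0,5.0],
    [-5,0,0,0,0,0,5.0],
    [-1,0,0,0,0,0,5.0],
  ],
)

```text
time: 22.02
position: [0.4545, -0.0609, 0.1081]
tool_rot: [-0.037, 0.707, 0.037, 0.705]
ft_force: [-1.0, -0.4, -0.9]
grip_width: 0.0499
```

```bash
python3 -c "
from h import *
p,w,o=wcloud();survey(p,w)
rows([(.54,-.10,.11,5.3),(.643,-.148,.085,5.3)],5.0)"
```

```text
rack [451.4 -28.9  70.7 282.8   6. ] 23186 0.036
tray [632.1 -49.  119.4 380.9  -0. ] 13014 0.0357
yellow [441.3  58.9  28.3  41.5   6.1] 1107 z [0.0409 0.0418 0.0428]
yellow [448.   -2.   28.3  40.7   7. ] 1063 z [0.0409 0.0418 0.0428]
yellow [453.5 -60.9  27.8  40.4   6.6] 964 z [0.0407 0.0417 0.0426]
5 rows: [[-0.1, -2.4, 4.1, 0.006, -0.002, -0.001, 5.0], [-0.1, -2.4, 4.1, 0.006, -0.002, -0.001, 5.0], [0.8, -1.9, 3.3, 0.0, 0.0, 0.0, 5.0], [0.8, -1.9, 3.3, 0.0, 0.0, 0.0, 5.0], [0.8, -1.9, 3.3, 0.0, 0.0, 0.0, 5.0]]
```

C is well placed. Next, D.

Request:
arm_command(
  plan=[
    [-0.1,-2.4,4.1,0.006,-0.002,-0.001,5.0],
    [-0.1,-2.4,4.1,0.006,-0.002,-0.001,5.0],
    [0.8,-1.9,3.3,0,0,0,5.0],
    [0.8,-1.9,3.3,0,0,0,5.0],
    [0.8,-1.9,3.3,0,0,0,5.0],
    [0,0,0,0,0,0,5.0],
  ],
)

```text
time: 22.82
position: [0.6429, -0.1478, 0.0745]
tool_rot: [-0.031, 0.711, 0.034, 0.701]
ft_force: [-0.5, 0.5, -0.3]
grip_width: 0.05
```

```bash
python3 -c "
from h import *
p,w,o=wcloud();survey(p,w);rows([(.643,-.148,.035,5.3)],5.0)"
```

```text
rack [456.6 -73.   71.9 213.    6.3] 14558 0.0362
tray [ 634.5 -111.8   79.7  253.     2.4] 29184 0.036
yellow [448.9  -2.4  29.1  41.6   4.7] 848 z [0.0393 0.0419 0.043 ]
yellow [453.5 -60.7  32.   41.5   6.8] 921 z [0.0396 0.0419 0.0429]
yellow [ 645.9 -152.6   28.2   41.3    4.7] 1287 z [0.0408 0.0417 0.0428]
1 rows: [[3.9, -0.2, 0.3, -0.0, -0.017, -0.008, 5.0]]
```

Request:
arm_command(
  plan=[
    [1.5,-0.5,0.5,0,-0.017,-0.008,5.0],
    [1.5,0,0,0,0,0,5.0],
    [0,0,0,0,0,0,5.0],
  ],
)

```text
time: 23.25
position: [0.6407, -0.1482, 0.0409]
tool_rot: [-0.031, 0.709, 0.034, 0.704]
ft_force: [-0.2, 0.3, 0.1]
grip_width: 0.0502
```

```bash
python3 -c "
from h import *
rows([(.6459,-.1526,.016,4.7)],5.0)"
```

```text
1 rows: [[2.5, -0.5, 0.5, 0.011, -0.008, -0.004, 5.0]]
```

Request:
arm_command(
  plan=[
    [0.6,-0.5,0.5,0.008,-0.008,-0.004,5.0],
    [0.8,0,0,0,0,0,5.0],
    [0,0,0,0,0,0,5.0],
  ],
)

```text
time: 23.62
position: [0.6463, -0.1526, 0.0268]
tool_rot: [-0.03, 0.706, 0.03, 0.707]
ft_force: [-0.4, 0.2, 0.1]
grip_width: 0.0503
```

```bash
python3 -c "
from h import *
rows([(.6459,-.1526,.016,4.7)],5.0)"
```

```text
1 rows: [[1.1, 0.0, -0.0, 0.003, 0.001, 0.0, 5.0]]
```

Request:
arm_command(
  plan=[
    [0.9,0,0,0.002,0.001,0,5.0],
    [0,0,0,0,0,0,5.0],
    [0.1,0,0,0,0,0,5.0],
    [0,0,0,0,0,0,5.0],
  ],
)

```text
time: 24.12
position: [0.6468, -0.1527, 0.0166]
tool_rot: [-0.029, 0.706, 0.029, 0.707]
ft_force: [0.2, 0.6, 0.4]
grip_width: 0.05
```

```bash
python3 -c "
from h import *
rows([(.6459,-.1526,.016,4.7)],5.0)"
```

```text
1 rows: [[0.1, 0.0, -0.1, 0.001, 0.001, 0.001, 5.0]]
```

Request:
arm_command(
  plan=[
    [0,0,0,0,0,0,2.0],
    [0,0,0,0,0,0,2.0],
    [0,0,0,0,0,0,2.0],
    [0,0,0,0,0,0,2.0],
    [0,0,0,0,0,0,2.0],
    [-2.0,0,0,0,0,0,2.0],
    [-3.5,0,0,0,0,0,2.0],
    [0,0,0,0,0,0,2.0],
  ],
)

```text
time: 25.12
position: [0.6477, -0.1531, 0.0758]
tool_rot: [-0.03, 0.705, 0.029, 0.708]
ft_force: [-0.6, -0.1, -0.2]
grip_width: 0.0276
```

```bash
python3 -c "
from h import *
rows([(.4619,-.1210,.07,6)],2.0)"
```

```text
4 rows: [[0.1, 1.2, -4.6, -0.006, 0.001, 0.0, 2.0], [0.1, 1.2, -4.6, -0.006, 0.001, 0.0, 2.0], [0.1, 1.2, -4.5, -0.006, 0.001, 0.0, 2.0], [0.1, 1.3, -4.5, -0.006, 0.001, 0.0, 2.0]]
```

Request:
arm_command(
  plan=[
    [0.1,1.2,-4.6,-0.006,0.001,0,2.0],
    [0.1,1.2,-4.6,-0.006,0.001,0,2.0],
    [0.1,1.2,-4.5,-0.006,0.001,0,2.0],
    [0.1,1.3,-4.5,-0.006,0.001,0,2.0],
    [0,0,0,0,0,0,2.0],
    [2.5,0,0,0,0,0,2.0],
    [1.0,0,0,0,0,0,2.0],
    [0,0,0,0,0,0,2.0],
  ],
)

```text
time: 26.12
position: [0.4593, -0.1211, 0.0367]
tool_rot: [-0.04, 0.704, 0.036, 0.708]
ft_force: [-0.4, -0.1, 0.4]
grip_width: 0.0273
```

```bash
python3 -c "
from h import *
rows([(.4619,-.1210,.017,6)],2.0)"
```

```text
1 rows: [[2.0, -0.0, 0.3, 0.003, 0.006, 0.006, 2.0]]
```

Request:
arm_command(
  plan=[
    [0.8,0,0.2,0.003,0.006,0.006,2.0],
    [0,0,0,0,0,0,2.0],
    [0.8,0,0,0,0,0,2.0],
    [0,0,0,0,0,0,2.0],
  ],
)

```text
time: 26.62
position: [0.4637, -0.1217, 0.0206]
tool_rot: [-0.037, 0.705, 0.037, 0.707]
ft_force: [-0.2, 0.3, -0.2]
grip_width: 0.0278
```

```bash
python3 -c "
from h import *
rows([(.4619,-.1210,.017,6)],2.0)"
```

```text
1 rows: [[0.4, 0.1, -0.2, 0.0, 0.002, 0.001, 2.0]]
```

Request:
arm_command(
  plan=[
    [0.3,0.1,-0.2,0,0.002,0.001,2.0],
    [0,0,0,0,0,0,2.0],
    [0.1,0,0,0,0,0,2.0],
    [0,0,0,0,0,0,5.0],
    [0,0,0,0,0,0,5.0],
    [0,0,0,0,0,0,5.0],
    [0,0,0,0,0,0,5.0],
    [-3,0,0,0,0,0,5.0],
    [-5,0,0,0,0,0,5.0],
    [-5,0,0,0,0,0,5.0],
    [0,0,0,0,0,0,5.0],
    [0,0,0,0,0,0,5.0],
  ],
)

```text
time: 28.12
position: [0.4607, -0.1206, 0.1493]
tool_rot: [-0.037, 0.707, 0.037, 0.706]
ft_force: [0.3, 0.1, 0.2]
grip_width: 0.0501
```

```bash
python3 -c "
from h import *
p,w,o=wcloud();survey(p,w)
p2,w2=cloud('side')
for n,u,v in [('dish',405,358),('forc',408,192)]: print(n,np.nanmedian(w2[v-1:v+2,u-1:u+2].reshape(-1,3),0).round(4))
c=np.array([.4525,-.0315]);a=np.radians(6);Rr=np.array([[np.cos(a),-np.sin(a)],[np.sin(a),np.cos(a)]])
print((c+np.array([[0,.09],[0,.03],[0,-.03],[0,-.09]])@Rr.T).round(4))
v=cv2.resize(p2[170:390,220:440],(600,600));cv2.imwrite('pics/f1.png',v)"
```

```text
rack [457.8 -87.4  73.  314.3   6.7] 16809 0.036
tray [629.9  -3.8 104.  288.8  -4.1] 14972 0.0358
yellow [441.8  51.2  27.7  28.1 -83.2] 598 z [0.0409 0.0419 0.0429]
yellow [447.6  -2.1  28.1  40.3   5.9] 847 z [0.0409 0.0418 0.0429]
yellow [453.8 -60.9  28.2  40.7   5.8] 844 z [0.0409 0.0419 0.0427]
yellow [ 460.1 -120.4   28.    39.8    5.9] 750 z [0.0407 0.0417 0.0427]
dish [0.3659 0.1782 0.0143]
forc [ 0.3796 -0.3215  0.0038]
[[ 0.4431  0.058 ]
 [ 0.4494 -0.0017]
 [ 0.4556 -0.0613]
 [ 0.4619 -0.121 ]]
```

View pics/f1.png

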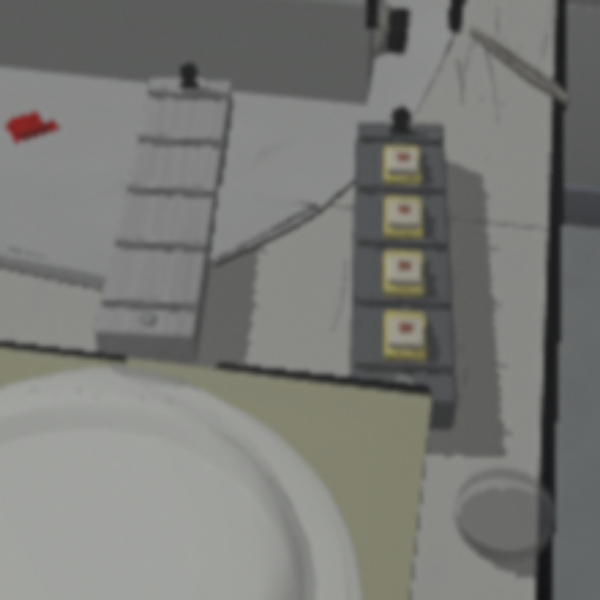

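The final view shows all four blocks flat and centred in the rack bays at (403,162), (403,216), (403,271) and (404,332). The tray is empty, and the dish and forceps have not moved. Handing in.

```bash
python3 -c "
from rig import workorder;print(workorder.hand_in())"
```

```text
the job is handed in; nothing more can be done
None
```

I moved all four wax-block cassettes from the cooling tray to the cutting rack in their knob order, and handed the job in at about 28 s. Both knobs are at the −y end, so each block went to the same y place as in the tray.

**Last checks:** all four blocks lie within about 2.5 mm of their bay centres and within about 1° of the row, flat and wax side up. Block A was partly hidden in the final wrist view. Its position comes from earlier fits after its release, and the final side view shows it in place. The gripper was open and clear of everything, and the dish and forceps readings differ from the start by only 1–3 mm.

**What disagreed:** the physical fingertips sit about 22 mm short of the reported TCP, not at it as described. My first grasp of block A therefore closed in the air above the wax and touched nothing. After measuring the tips with both cameras I corrected the depth, and every later grasp held at about 28 mm. In one early wrist-camera survey the tray and rack outline fits picked up background. I used the cleaned fits, which agreed between the two cameras.

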